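# Scoop clay balls from the bin into the pot

### The job

Lift the red scoop off its hook on the tool stand, use it to scoop the three glazed clay balls out of the blue bin all at once, and tip them into the terracotta pot without touching the balls with the fingers. Then stand the scoop upright on the plywood drying board, fully on the board, and let go. Leave the wooden paddle hanging, and leave the pot, the jar, the bottle and the guide bar standing where they are.

Things in the scene. Friction and masses are not known exactly. Their poses are not given: they have to be found in the camera images.
- stand: Fixed tool stand; origin on the table below the line joining the hooks' dips; hooks point along its -x, bars run along y. Steel base 130 x 150 x 10 mm (x -35 to +95), centre post 225 high at x +41 to +59. Upper wooden bar 170 long, z 202 to 224, front at x +38, carries two hooks; lower bar 190 long, z 80 to 100, front at x +7.5: hanging things lean on it.
- hook_left (a point): Hook at stand y +65 mm: 7 mm round bar; this point is on its axis, z 205, mid of a level dip 24 mm long in x. In front it rises 11 mm to the tip, 26 mm ahead (-x); behind, 10 mm to the upper bar. A hung thing comes off by lifting it 17 to 24 mm, then drawing it over 45 mm along stand -x.
- hook_right (a point): The same hook at stand y = -65 mm. The scoop hangs on either hook and the paddle on the other, by chance.
- scoop: Loose red scoop, about 140 g; origin on the floor's underside below the handle's axis, z up the handle, mouth (open end) at -x. Flat floor 3 mm thick, x -98 to +7, 71 wide; sides 2 thick, 42 high, 28 high from x -58 to -78, none on the last 20 mm (a bare lip); rear 45 high. Hangs upright, origin 44.5 mm above the table, mouth along stand -x. Stands by itself.
- scoop_grip (a point): Grip point on the scoop's strap handle (30 mm wide in y, 14 thick in x, upright, top at z 172): on its axis 115 mm above the scoop's origin; close the fingers along scoop y. Above it, z 130 to 164, is an eye 18 wide (y) x 34 high, open along x; the hook passes through it and the eye's roof rests in the dip.
- scoop_floor (a point): Centre of the underside of the scoop's floor, 45.5 mm from the origin towards the mouth.
- paddle: Loose pale wooden paddle, 130 g, hanging on the other hook by the same kind of strap handle and eye; blade 58 mm wide, 16 mm thick, 95 mm high; total height 172 mm. Origin at its lower end below the handle's axis, z up. To be left hanging.
- bin: Open blue bin fixed to the table, 88 mm wide outside, 80 inside (y), floor and walls 4 thick. Floor inside runs from x -100 (near end) to +125; far wall upright, 66 high. The near end is a panel sloping outward: from the floor at x -100 up to x -137, 48 high (50 degrees from level). Sides 66 high, 47 high nearer than x -60. Origin on the table, x along its length, +x away from the robot.
- bin_in (a point): Point on the bin's inner floor above the bin's origin, 4 mm above the table.
- ball1: ball1, its origin at its centre: a loose glazed clay ball (white), 32 mm across, smooth (friction about 0.25), about 22 g, resting on the bin's floor. All three start in the near (-x) half of the bin (centres at bin x -90 to -8), the far part of the floor free. They roll only when pushed or tilted over about 10 degrees.
- ball2: ball2, its origin at its centre: a loose glazed clay ball (terracotta), 32 mm across, smooth (friction about 0.25), about 22 g, resting on the bin's floor. All three start in the near (-x) half of the bin (centres at bin x -90 to -8), the far part of the floor free. They roll only when pushed or tilted over about 10 degrees.
- ball3: ball3, its origin at its centre: a loose glazed clay ball (white), 32 mm across, smooth (friction about 0.25), about 22 g, resting on the bin's floor. All three start in the near (-x) half of the bin (centres at bin x -90 to -8), the far part of the floor free. They roll only when pushed or tilted over about 10 degrees.
- pot: Loose open terracotta pot, 650 g or so, round, 85 mm high, 124 mm outside diameter at the rim and 99 mm at the foot, wall 5 mm. Origin under its centre, z up.
- pot_in (a point): Centre of the pot's inner floor, 6 mm above its underside.
- board: Plywood drying board fixed to the table, 150 (x) x 130 (y) x 10 mm; origin under its centre, its top 10 mm above the origin. Bin, pot and board exchange places by chance.
- glaze_jar: Loose blue jar, 64 mm diameter, 85 mm high, origin under its centre. Bystander.
- slip_bottle: Loose white bottle, 66 mm diameter, 180 mm high, origin under its centre. Bystander.
- guide: Loose pale wooden guide bar lying on the table, 35 (x) x 190 (y) x 22 mm, origin under its centre. Bystander.
Things that resemble listed ones, but are neither listed nor needed, are in the scene too. What is meant by the stand is not white, and is the larger of those in its own colour.

How it is judged:
By the outcome, as a careful person would: the job done as asked, in the order asked, and still so for the second after the job is handed in, with the robot touching nothing.
It also fails if it takes over 72 s, if anything falls off the work surface, if the arm or the gripper's body presses on something with over 40 N, if the wrist force passes 120 N, or if a joint passes its speed limit or range.

### The arm

A 6-joint arm with a two-finger parallel gripper is mounted at the origin on the work surface. World frame = base frame: x ahead of the robot, y to its left, z up, the work surface at z = 0. Lengths are in m, angles in rad, forces in N, time in s.
With the tool pointing down it reaches from about 0.35 to 0.85 m from the base axis. Payload 8.1 kg.
Tool frame: the origin (TCP) lies on the centre line of the jaws, within the pads' length; the fingertips stand 8 mm ahead of it and the grasp point (between the pads) lies 11 mm behind it; z points along the fingers, y is the line along which they close (so a half turn about z gives the same grasp; the last joint's range is limited). The gripper opens to 85 mm and grips with 20 to 120 N. Pads are 22 mm wide; open, the fingers measure 114 mm over their backs; the gripper's body (76 mm by 85 mm) begins 54 mm behind the grasp point. The pads swing forward as they close: fully open they stand 13 mm farther back than shut.
Start: joints at [-1.416, 0.13, 1.488, -0, 1.523, -0.085], TCP at [0.143, -0.583, 0.239] pointing down, gripper open.
Joint ranges: [-2.96, 2.96], [-0.89, 2.26], [0.02, 2.5], [-1.34, 4.48], [0, 2.73], [-2.66, 2.66]. Speed limits (rad/s): [2.39, 2.39, 2.79, 3.14, 3.14, 3.14].

### API

Orientations are given as a rotation vector (axis times angle).
In Python, from station import r, viewer gives the robot as it stands. The module is installed in compiled form; this text tells all that it offers.
- The arm moves only by the tool carry_out, never from a script. Its argument "increments" is a list that holds one entry, the list of rows, each a list of 6 numbers: the shift along the world's x, y, z normalised to -1 to 1, where 1 is 0.75 m, then the turn, a rotation vector about the world's x, y, z normalised to -1 to 1, where 1 is 0.5 rad. In form: [[[x, y, z, ax, ay, az], ...]]. A call has 1 to 20 rows; each row is the pose to reach, as a shift and turn from the pose commanded when the call began; what a row does not reach only later rows make up. A row lasts 1/12 s, in which the tool goes at most 41.7 mm and 7.16 degrees, less where a joint would pass 70% of its speed; a pose out of reach is approached as far as the arm can. A call with a number of a shift or a turn outside -1 to 1 is refused whole. A call with a gripper value outside its range is refused whole. "fingers" is the closure, from -1 (fully open) to 1 (shut), set as the call begins (left out, the last holds). The fingers move at their own pace and stop on an object; "force" is the grip in N (left out, the last holds). Time passes only in rows, so rows that repeat a pose let the fingers close. It gives the time, the measured TCP pose, the force, the opening and the grip force at its end, in the units of the state.
- r.observe(): the state, without advancing time (a new reading comes with each control period).
- viewer.get_image(name): name is "scene" or "top" or "wrist"; returns (picture, depth): 384x512x3 uint8, red, green, blue; 384x512 float32, m along the optical axis (not along the pixel's ray), 0 where there is no reading.
- viewer.calibration(name): a dict with "K" (3x3 intrinsics, pixels), "rvec" (rotation vector, rad) and "tvec" (3), from world to camera coordinates, as OpenCV has them; the wrist camera has in their place "hand_eye" (4x4, takes a point from camera to tool coordinates, whose origin is the TCP and whose axes are the flange's). Camera axes: x right, y down, z forward; pixel columns grow to the right and rows downward; lengths in m; the calibration is good to about 2 mm. A picture is of the moment at which its call begins: read the wrist's pose just before it. calibration takes no time and is no camera call.
- r.hand_in(): hands the job in; it is judged then, once.
Trained networks look in the newest picture that a camera, given by its name, has taken for a name from the list of things; names that differ only in an ending like _2 or _b are one class to them, and where a whole thing is asked for, a point or a joint stands for the part that bears it (a point fixed in the world has none). Each returns a list of dicts, best first, with "p" (0 to 1); they miss things now and then, are a little off and sometimes report something else, mostly with a low value. They report only what shows in the picture. A call takes as long as a camera call. They do not tell look-alikes from the thing itself.
- viewer.cut_out(camera, target): "mask" (384x512 bool, what is visible of it) and "box" ([left, top, right, bottom] in pixels, round what is visible of it).
The state is a dict: "time_s": time; "q": joint angles; "dq": joint speeds; "joint_torque": joint torques, N m; "tool_pos": TCP position; "eef_rot": TCP orientation; "contact_force": force on the tool from outside, world axes, zero at the start; "torque": the same for the moment, N m; "opening": opening from 0.0 (shut) to 1.0 (fully open); "gripper_force": force on a finger pad.
Only numpy, scipy, OpenCV 4.12 (cv2) and the standard library are available. Lean on these libraries where they do the work, as an engineer would, in place of code of your own. Each camera call takes 0.05 s, during which the arm holds its last target. There are 200 camera calls.

## Working session

There is one attempt and no reset: what is moved stays moved. The work goes in short steps, Python scripts to look and compute and a tool call to move; the robot and the scene stay as the last step left them, time stands still between calls to the robot, and variables do not carry over. Pictures are saved under pics/ and viewed, at most 10 in all, crops included, and the job is handed in when it is done.

Besides the shell and the picture viewer there is one more tool, called after "Emit:" by a JSON object that holds its "method" and its "body". carry_out: Moves the arm, as the interface text tells. Scaled input: -1 to 1 covers 0.75 m each way for a shift and 0.5 rad each way for a turn. Its arguments: {"type":"object","properties":{"increments":{"type":"array"},"fingers":{"type":"number"},"force":{"type":"number"}},"required":["increments"]}

```bash
mkdir -p pics; cat > h.py <<'E'
import numpy as np, cv2, pickle
from scipy.spatial.transform import Rotation as R
from station import r, viewer
def cam(n, st=None):
    c=viewer.calibration(n); K=np.array(c["K"])
    if "hand_eye" in c:
        T=np.eye(4);T[:3,:3]=R.from_rotvec(st["eef_rot"]).as_matrix();T[:3,3]=st["tool_pos"]
        return K,T@np.array(c["hand_eye"])
    T=np.eye(4);T[:3,:3]=R.from_rotvec(np.ravel(c["rvec"])).as_matrix();T[:3,3]=np.ravel(c["tvec"])
    return K,np.linalg.inv(T)
def shot(n):
    st=r.observe(); im,d=viewer.get_image(n); K,T=cam(n,st)
    v,u=np.mgrid[:384,:512]
    P=np.stack([(u-K[0,2])/K[0,0]*d,(v-K[1,2])/K[1,1]*d,d],-1)@T[:3,:3].T+T[:3,3]
    P[d==0]=np.nan
    return im,d,P
def save(im,f,box=None,s=1):
    if box: im=im[box[1]:box[3],box[0]:box[2]]
    cv2.imwrite(f,cv2.resize(im,None,fx=s,fy=s,interpolation=cv2.INTER_CUBIC)[:,:,::-1])
E
python3 - <<'E'
from h import *
a=shot("scene");b=shot("top")
pickle.dump((a,b),open("s0.pkl","wb"))
save(np.hstack([a[0]]),"pics/a.png",s=1.5);save(b[0],"pics/b.png",s=1.5)
s=r.observe();print({k:np.round(v,3) for k,v in s.items()})
for n in("scene","top"): print(cam(n)[1].round(3), cam(n)[0])
E
```

```text
{'time_s': np.float64(0.1), 'q': array([-1.416,  0.131,  1.489, -0.   ,  1.523, -0.085]), 'dq': array([-0.001, -0.002, -0.002,  0.   , -0.001, -0.   ]), 'joint_torque': array([ 3.0000e-03, -5.7095e+01, -5.0194e+01, -0.0000e+00,  8.0000e-03,
       -0.0000e+00]), 'tool_pos': array([ 0.142, -0.582,  0.238]), 'eef_rot': array([-3.117, -0.376,  0.   ]), 'contact_force': array([-0.189, -0.5  ,  0.258]), 'torque': array([0.008, 0.014, 0.023]), 'gripper_force': np.float64(0.0), 'opening': np.float64(0.995)}
[[ 0.873  0.396 -0.285  0.857]
 [ 0.488 -0.693  0.531 -0.575]
 [ 0.013 -0.603 -0.798  1.112]
 [ 0.     0.     0.     1.   ]] [[433.14078363   0.         252.52523062]
 [  0.         433.14078363 189.01587565]
 [  0.           0.           1.        ]]
[[-0.027 -0.997  0.072  0.412]
 [-1.     0.026 -0.015  0.082]
 [ 0.013 -0.073 -0.997  1.314]
 [ 0.     0.     0.     1.   ]] [[356.83578659   0.         258.44012574]
 [  0.         356.83578659 187.36561457]
 [  0.           0.           1.        ]]
```

View pics/a.png

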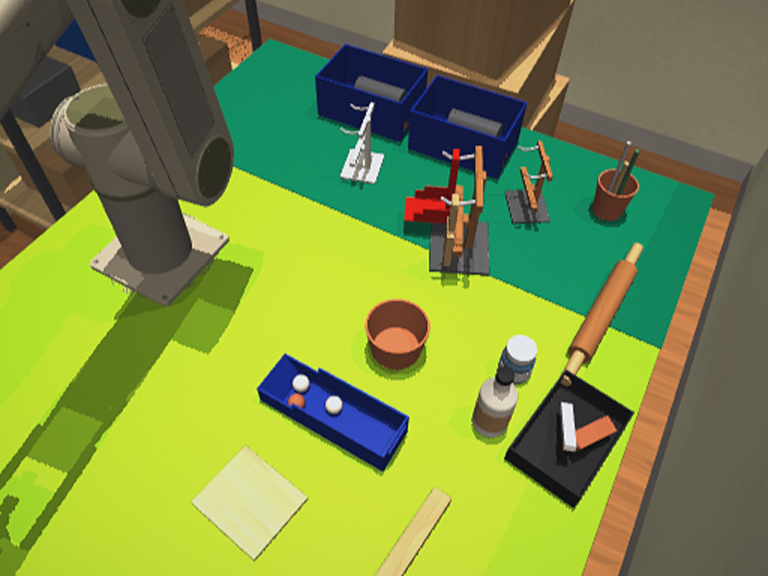

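View pics/b.png

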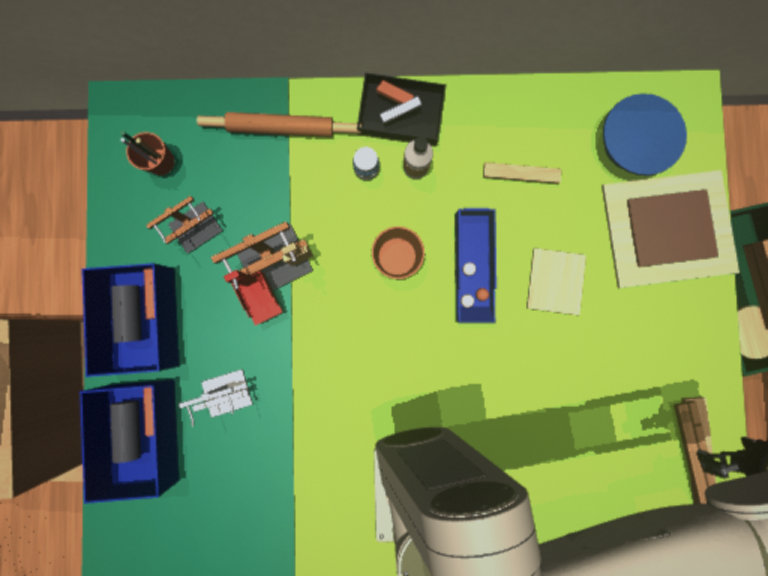

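The scene shows three stands: a large wooden one at scene (475,200) in 1.5x pixels, a small wooden one at (540,180) and a white one at (365,150). I choose the large wooden one; the red scoop hangs on its left/near hook, scene (435,205), and the paddle on the other at (455,225). The pot is at (397,330), with a look-alike pen pot at (615,195). The bin is at (335,410), with look-alike deep bins at (370,90) and (465,120). The board is at (250,500), and the framed brown board is a look-alike.

```bash
cat > m.py <<'E'
from h import *
a,b=pickle.load(open("s0.pkl","rb"))
# cut-outs
for n,S in(("scene",a),("top",b)):
    for t in ["stand","scoop","paddle","bin","ball1","ball2","pot","board","glaze_jar","slip_bottle","guide"]:
        for o in viewer.cut_out(n,t)[:3]:
            m=o["mask"]; P=S[2][m]; P=P[~np.isnan(P[:,0])]
            if len(P)<5: continue
            k=cv2.erode(m.astype(np.uint8),np.ones((3,3)))>0; 
            rect=cv2.minAreaRect(P[:,:2].astype(np.float32)*1000)
            print(n,t,round(o["p"],2),np.array(o["box"]).astype(int),"med",np.median(P,0).round(3),"z",np.percentile(P[:,2],[2,98]).round(3),"rect",np.round(rect[0]),np.round(rect[1]),round(rect[2],1))
tb=a[2][300:350,50:100]; print("table z",np.nanmedian(a[2][330:380,60:120,2]),np.nanmedian(b[2][250:260,220:280,2]))
save(b[0],"pics/c.png",(130,130,230,230),6)
E
python3 m.py
```

```text
scene stand 0.95 [228  66 256 121] med [0.26  0.451 0.012] z [0.003 0.156] rect [250. 451.] [ 94. 121.] 19.8
scene stand 0.84 [335  96 367 149] med [0.657 0.529 0.011] z [0.002 0.156] rect [626. 596.] [101. 276.] 22.6
scene stand 0.8 [286  99 324 185] med [0.585 0.331 0.014] z [0.003 0.227] rect [530. 422.] [130. 373.] 23.5
scene scoop 0.66 [270 100 305 147] med [0.479 0.375 0.063] z [0.003 0.218] rect [455. 402.] [117. 350.] 18.4
scene paddle 0.82 [294 132 305 177] med [0.571 0.256 0.129] z [0.008 0.219] rect [549. 310.] [ 27. 154.] 23.7
scene bin 0.58 [172 237 273 317] med [ 0.552 -0.142  0.021] z [0.001 0.068] rect [ 538. -139.] [110. 274.] 88.1
scene bin 0.39 [271  99 307 146] med [0.478 0.374 0.062] z [0.045 0.217] rect [473. 364.] [102. 261.] 26.9
scene ball1 0.63 [214 262 227 273] med [ 0.535 -0.139  0.031] z [0.007 0.039] rect [ 534. -137.] [30. 26.] 32.1
scene ball2 0.63 [214 262 227 273] med [ 0.535 -0.139  0.031] z [0.007 0.039] rect [ 534. -137.] [30. 26.] 32.1
scene pot 0.91 [242 200 286 250] med [0.563 0.058 0.044] z [0.004 0.088] rect [569.  39.] [119. 123.] 32.7
scene
[... 1673 characters left out ...]
16] med [0.478 0.373 0.048] z [0.002 0.217] rect [485. 391.] [150. 102.] 25.1
top board 0.87 [350 167 391 209] med [ 0.497 -0.35   0.01 ] z [0.003 0.016] rect [ 498. -354.] [136. 153.] 81.5
top glaze_jar 0.84 [235  97 253 123] med [0.781 0.108 0.083] z [0.018 0.089] rect [787. 110.] [59. 58.] 44.1
top slip_bottle 0.79 [269  90 289 116] med [ 0.779 -0.01   0.119] z [0.013 0.182] rect [790. -13.] [65. 61.] 77.6
top slip_bottle 0.49 [302 137 333 216] med [ 0.555 -0.154  0.007] z [-0.001  0.067] rect [ 546. -156.] [109. 285.] 89.2
top guide 0.57 [323 108 374 127] med [ 0.763 -0.275  0.021] z [-0.002  0.027] rect [ 769. -281.] [200.  49.] 81.8
table z 0.0013454982636182944 -0.00042651416517291985
```

View pics/c.png

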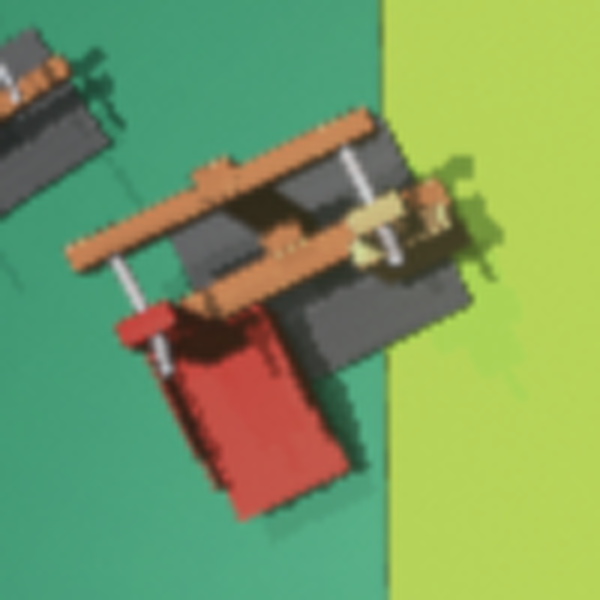

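Emit:
{"method": "carry_out", "body": {"increments": [[[0,0,0.1,0,0,0],[0,0,0.2,0,0,0],[0,0,0.216,0,0,0],[0.477,0.576,0.216,0,0,0.1],[0.477,0.576,0.216,0,0,0.2],[0.477,0.576,0.216,0,0,0.39],[0.477,0.576,0.216,0,0,0.39],[0.477,0.576,0.216,0,0,0.39],[0.477,0.576,0.216,0,0,0.39],[0.477,0.576,0.216,0,0,0.39],[0.477,0.576,0.216,0,0,0.39],[0.477,0.576,0.216,0,0,0.39],[0.477,0.576,0.216,0,0,0.39],[0.477,0.576,0.216,0,0,0.39],[0.477,0.576,0.216,0,0,0.39],[0.477,0.576,0.216,0,0,0.39],[0.477,0.576,0.216,0,0,0.39],[0.477,0.576,0.216,0,0,0.39],[0.477,0.576,0.216,0,0,0.39],[0.477,0.576,0.216,0,0,0.39]]]}}

```text
time_s: 2.87
tool_pos: [0.5, -0.1511, 0.4012]
eef_rot: [3.067, 0.678, -0.001]
contact_force: [1.3, -0.2, 0.3]
opening: 1.0
gripper_force: 0.0
```

```bash
python3 - <<'E'
from h import *
s=r.observe();print(s["q"].round(3),s["tool_pos"].round(4),s["eef_rot"].round(3),s["time_s"])
print(viewer.calibration("wrist")["hand_eye"],viewer.calibration("wrist")["K"])
w=shot("wrist");pickle.dump(w,open("w1.pkl","wb"));save(w[0],"pics/d.png")
E
```

```text
[-0.391 -0.087  1.417 -0.     1.812  0.744] [ 0.5    -0.1511  0.4012] [ 3.067e+00  6.780e-01 -1.000e-03] 2.8667
[[-2.79660182e-04 -9.46578203e-01 -3.22474229e-01  8.30394169e-02]
 [ 9.99999832e-01 -4.28347336e-04  3.90121457e-04  1.90257498e-04]
 [-5.07411445e-04 -3.22474066e-01  9.46578163e-01 -1.34835936e-01]
 [ 0.00000000e+00  0.00000000e+00  0.00000000e+00  1.00000000e+00]] [[282.85484379   0.         256.26372121]
 [  0.         282.85484379 192.98879176]
 [  0.           0.           1.        ]]
```

View pics/d.png

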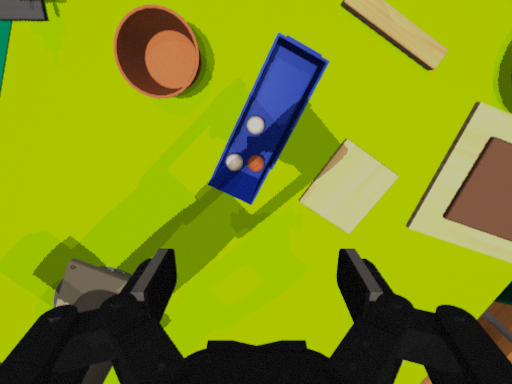

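Emit:
{"method": "carry_out", "body": {"increments": [[[0,0.715,0.027,0,0,0],[0,0.715,0.027,0,0,0],[0,0.715,0.027,0,0,0],[0,0.715,0.027,0,0,0],[0,0.715,0.027,0,0,0],[0,0.715,0.027,0,0,0],[0,0.715,0.027,0,0,0],[0,0.715,0.027,0,0,0],[0,0.715,0.027,0,0,0],[0,0.715,0.027,0,0,0],[0,0.715,0.027,0,0,0],[0,0.715,0.027,0,0,0],[0,0.715,0.027,0,0,0],[0,0.715,0.027,0,0,0],[0,0.715,0.027,0,0,0],[0,0.715,0.027,0,0,0],[0,0.715,0.027,0,0,0],[0,0.715,0.027,0,0,0]]]}}

```text
time_s: 4.42
tool_pos: [0.5009, 0.3837, 0.4224]
eef_rot: [-3.068, -0.674, -0.002]
contact_force: [-0.0, -0.9, -0.4]
opening: 1.0
gripper_force: 0.0
```

```bash
cat > fit.py <<'E'
from h import *
from scipy.optimize import least_squares
a,b=pickle.load(open("s0.pkl","rb")); w1=pickle.load(open("w1.pkl","rb")); w2=pickle.load(open("w2.pkl","rb"))
def hsv(im): return cv2.cvtColor(im,cv2.COLOR_RGB2HSV).astype(int)
def sel(S,hue,smin,vmin,lo,hi):
    H=hsv(S[0]);P=S[2];m=(H[...,0]>=hue[0])&(H[...,0]<=hue[1])&(H[...,1]>smin)&(H[...,2]>vmin)
    m&=np.all((P>lo)&(P<hi),-1); return P[m],m
def rect(P): q=cv2.minAreaRect(P[:,:2].astype(np.float32)*1000); return np.round(q[0],1),np.round(q[1],1),round(q[2],1)
print("BIN")
for n,S in(("scene",a),("top",b),("wrist",w1)):
    P,_=sel(S,(105,130),120,20,(.35,-.25,-.01),(.72,-.05,.09))
    T=P[(P[:,2]>.055)]; print(n,"walls",len(T),rect(T),"floorz",np.median(P[P[:,2]<.015][:,2]).round(4), "all",rect(P), "top z",np.percentile(P[:,2],98).round(4))
    H=hsv(S[0]); Q=S[2]; 
    for nm,m in(("white",(H[...,1]<70)&(H[...,2]>120)),("terra",(H[...,0]<14)&(H[...,1]>90)&(H[...,2]>90))):
        m=m&np.all((Q>(.4,-.19,.012))&(Q<(.68,-.1,.06)),-1)
        k,l,st,c=cv2.connectedComponentsWithStats(m.astype(np.uint8))
        for i in range(1,k):
            if st[i,4]>8:
                X=Q[l==i]; o=least_squares(lambda p:np.linalg.norm(X-[p[0],p[1],.020],axis=1)-.016,X.mean(0)[:2],loss="soft_l1",f_scale=.002).x
                print("  ball",nm,st[i,4],o.round(4))
print("STAND/SCOOP")
for n,S in(("scene",a),("top",b),("wrist",w2)):
    P,_=sel(S,(5,20),60,60,(.45,.2,.212),(.7,.5,.235)); print(n,"upbar",len(P),rect(P),P[:,2].mean().round(4) if len(P) else "")
    P,_=sel(S,(5,20),60,60,(.45,.2,.085),(.7,.5,.11)); print(n,"lowbar",len(P),rect(P))
    P,_=sel(S,(0,6),130,50,(.35,.25,.03),(.62,.5,.23)); P2=P[P[:,2]>.205]; F=P[P[:,2]<.056]
    print(n,"red all",len(P),rect(P),"zmin/max",np.percentile(P[:,2],[1,99]).round(4),"top",len(P2),rect(P2) if len(P2)>4 else "",P2[:,2].mean().round(4),"floor",rect(F) if len(F)>4 else "",np.median(F[:,2]).round(4))
print("POT")
for n,S in(("scene",a),("top",b),("wrist",w1)):
    P,_=sel(S,(2,14),80,40,(.48,-.05,.075),(.66,.12,.1))
    o=least_squares(lambda p:np.hypot(P[:,0]-p[0],P[:,1]-p[1])-.0595,(.568,.038),loss="soft_l1",f_scale=.002).x
    print(n,len(P),o.round(4),P[:,2].max().round(3))
E
python3 - <<'E'
from h import *
s=r.observe();print(s["q"].round(3),s["tool_pos"].round(4),s["eef_rot"].round(3),s["time_s"])
w=shot("wrist");pickle.dump(w,open("w2.pkl","wb"));save(w[0],"pics/e.png")
E
python3 fit.py
```

```text
[ 0.573  0.221  1.057 -0.     1.863  1.711] [0.5009 0.3837 0.4224] [-3.068e+00 -6.740e-01 -2.000e-03] 4.4167
BIN
scene walls 539 (array([ 578.4, -148.8]), array([ 90.5, 192.1]), 88.5) floorz 0.0057 all (array([ 537.6, -147.9]), array([ 90.9, 273.8]), 88.4) top z 0.0683
  ball white 94 [ 0.4543 -0.1276]
  ball white 92 [ 0.5317 -0.1354]
  ball terra 62 [ 0.4686 -0.1642]
top walls 99 (array([ 576.3, -147.4]), array([ 84.8, 189.4]), 88.7) floorz 0.0038 all (array([ 539.3, -146.8]), array([ 86.1, 263.3]), 88.4) top z 0.0666
  ball white 58 [ 0.5314 -0.1355]
  ball white 60 [ 0.4547 -0.1283]
  ball terra 47 [ 0.4694 -0.1657]
wrist walls 895 (array([ 577.4, -148.7]), array([ 86.9, 191. ]), 88.4) floorz 0.0041 all (array([ 528.8, -147.4]), array([ 86.9, 288.1]), 88.4) top z 0.0665
  ball white 240 [ 0.5323 -0.1349]
  ball white 190 [ 0.4552 -0.1277]
  ball terra 195 [ 0.4697 -0.1647]
STAND/SCOOP
scene upbar 241 (array([565.2, 338.4]), array([ 59.7, 166.9]), 19.2) 0.2239
scene lowbar 314 (array([566.4, 338. ]), array([ 60.3, 195.2]), 16.4)
scene red all 725 (array([492.7, 328. ]), array([101
[... 310 characters left out ...]
8.1)
top red all 597 (array([471.8, 367.9]), array([102.6,  70.6]), 24.8) zmin/max [0.0413 0.2181] top 44 (array([511.6, 385.5]), array([13.8, 27.4]), 17.6) 0.2152 floor (array([470.4, 369.3]), array([101.1,  67. ]), 25.7) 0.0468
wrist upbar 2222 (array([565.6, 343.1]), array([ 59.3, 167.7]), 18.4) 0.223
wrist lowbar 1479 (array([539.4, 340.3]), array([100.4, 207.2]), 45.4)
wrist red all 1914 (array([471.9, 369.1]), array([105.1,  70.6]), 24.2) zmin/max [0.0451 0.2174] top 301 (array([503.3, 383.5]), array([35.1, 29.8]), 24.5) 0.2158 floor (array([467.2, 367.3]), array([95.3, 70.1]), 24.9) 0.0472
POT
scene 328 [0.5689 0.0379] 0.09
top 109 [0.5675 0.0402] 0.09
wrist 1276 [0.5686 0.0377] 0.089
```

View pics/e.png

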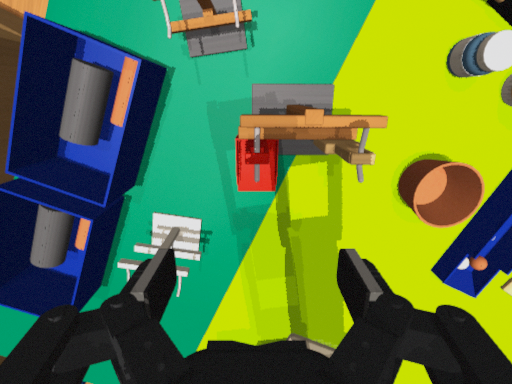

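Wrist view: the scoop is at (257,165) on the hook, the large stand's upper bar at (313,120), and the paddle at (350,150). All three cameras agree within about 2 mm. I will grip vertically at the eye level, so the gripper body clears the hook and bar.

Emit:
{"method": "carry_out", "body": {"increments": [[[0.0163,0.0023,-0.04,0,0,0],[0.0163,0.0023,-0.09,0,0,0],[0.0163,0.0023,-0.14,0,0,0],[0.0163,0.0023,-0.18,0,0,0],[0.0163,0.0023,-0.21,0,0,0],[0.0163,0.0023,-0.24,0,0,0],[0.0163,0.0023,-0.26,0,0,0],[0.0163,0.0023,-0.28,0,0,0],[0.0163,0.0023,-0.3,0,0,0],[0.0163,0.0023,-0.315,0,0,0],[0.0163,0.0023,-0.325,0,0,0],[0.0163,0.0023,-0.335,0,0,0],[0.0163,0.0023,-0.335,0,0,0],[0.0163,0.0023,-0.335,0,0,0]]]}}

```text
time_s: 5.63
tool_pos: [0.5126, 0.387, 0.1705]
eef_rot: [-3.068, -0.677, -0.0]
contact_force: [-0.1, 0.1, 1.3]
opening: 0.998
gripper_force: 0.0
```

Emit:
{"method": "carry_out", "body": {"increments": [[[0,0,0,0,0,0],[0,0,0,0,0,0],[0,0,0,0,0,0],[0,0,0,0,0,0],[0,0,0,0,0,0],[0,0,0,0,0,0],[0,0,0,0,0,0],[0,0,0,0,0,0],[0,0,0,0,0,0],[0,0,0,0,0,0]]], "fingers": 1, "force": 70}}

```text
time_s: 6.47
tool_pos: [0.5128, 0.3874, 0.171]
eef_rot: [-3.067, -0.677, -0.002]
contact_force: [-0.3, -0.3, 5.5]
opening: 0.34
gripper_force: 69.3
```

```bash
python3 - <<'E'
from h import *
w=shot("scene");save(w[0],"pics/f.png",(230,60,390,200),4)
E
```

```text
(no output)
```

View pics/f.png

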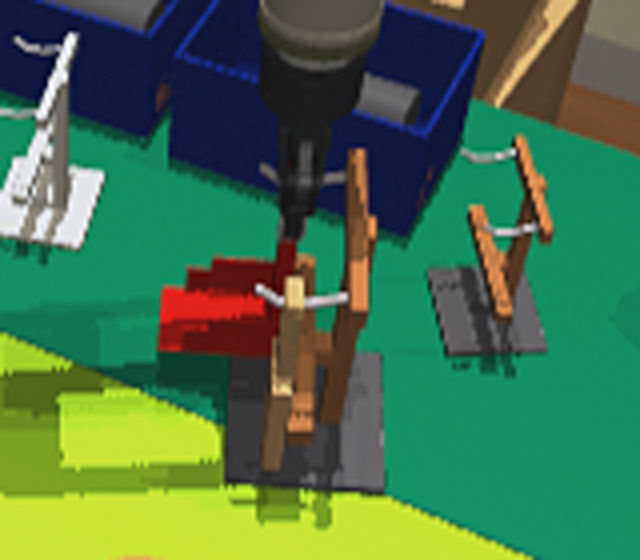

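The fingers hold the handle: the opening is 29 mm, which matches the 30 mm strap. I lift it by 20.5 mm.

Emit:
{"method": "carry_out", "body": {"increments": [[[0,0,0.008,0,0,0],[0,0,0.016,0,0,0],[0,0,0.022,0,0,0],[0,0,0.0275,0,0,0],[0,0,0.0275,0,0,0],[0,0,0.0275,0,0,0]]]}}

```text
time_s: 7.02
tool_pos: [0.5126, 0.3872, 0.1912]
eef_rot: [-3.067, -0.678, -0.001]
contact_force: [-0.2, -0.6, -2.0]
opening: 0.343
gripper_force: 69.0
```

Emit:
{"method": "carry_out", "body": {"increments": [[[-0.0121,-0.0056,0,0,0,0],[-0.0242,-0.0111,0,0,0,0],[-0.0363,-0.0167,0,0,0,0],[-0.0485,-0.0222,0,0,0,0],[-0.0606,-0.0278,0,0,0,0],[-0.0727,-0.0334,0,0,0,0],[-0.0848,-0.0389,0,0,0,0],[-0.097,-0.0445,0,0,0,0],[-0.097,-0.0445,0,0,0,0]]]}}

```text
time_s: 7.77
tool_pos: [0.4384, 0.3532, 0.1905]
eef_rot: [3.067, 0.678, -0.002]
contact_force: [-0.1, -0.2, -0.3]
opening: 0.342
gripper_force: 69.1
```

```bash
python3 - <<'E'
from h import *
s=r.observe();print(s["q"].round(3),s["tool_pos"].round(4),s["eef_rot"].round(3),s["contact_force"])
w=shot("scene");save(w[0],"pics/g.png",(230,60,390,200),4)
E
```

```text
[0.587 0.06  1.653 0.    1.43  1.723] [0.4384 0.3532 0.1905] [ 3.067e+00  6.780e-01 -2.000e-03] [-0.0746168  -0.19053496 -0.2858993 ]
```

View pics/g.png

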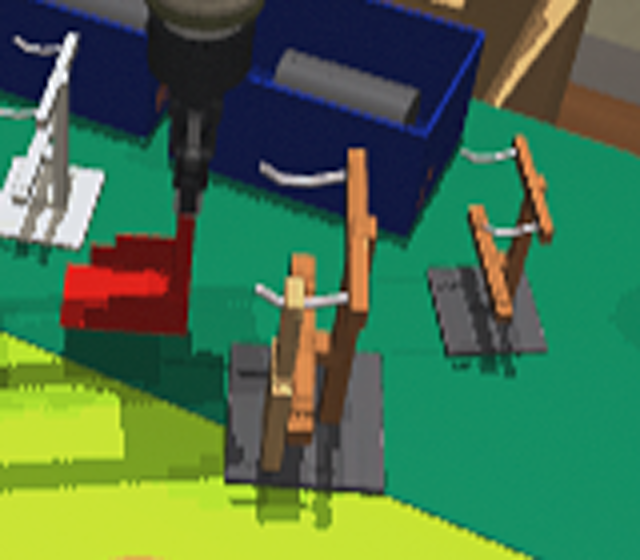

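Emit:
{"method": "carry_out", "body": {"increments": [[[-0.02,-0.01,0.05,0,0,0],[-0.02,-0.01,0.1,0,0,0],[0,-0.05,0.172,0,0,-0.1],[0.285,-0.672,0.172,0,0,-0.2],[0.285,-0.672,0.172,0,0,-0.3],[0.285,-0.672,0.172,0,0,-0.4],[0.285,-0.672,0.172,0,0,-0.5],[0.285,-0.672,0.172,0,0,-0.6],[0.285,-0.672,0.172,0,0,-0.7],[0.285,-0.672,0.172,0,0,-0.8],[0.285,-0.672,0.172,0,0,-0.911],[0.285,-0.672,0.172,0,0,-0.911],[0.285,-0.672,0.172,0,0,-0.911],[0.285,-0.672,0.172,0,0,-0.911],[0.285,-0.672,0.172,0,0,-0.911],[0.285,-0.672,0.172,0,0,-0.911],[0.285,-0.672,0.172,0,0,-0.911],[0.285,-0.672,0.172,0,0,-0.911],[0.285,-0.672,0.172,0,0,-0.911],[0.285,-0.672,0.172,0,0,-0.911]]]}}

```text
time_s: 9.48
tool_pos: [0.6535, -0.1492, 0.3199]
eef_rot: [-3.141, 0.031, 0.0]
contact_force: [-0.3, 0.6, -2.2]
opening: 0.342
gripper_force: 69.9
```

```bash
cat > sc.py <<'E'
from fit import sel,rect
from h import *
def scoopfit(lo,hi):
    s=r.observe();print(s["tool_pos"].round(4),s["eef_rot"].round(3),s["contact_force"].round(1),s["time_s"])
    out=[]
    for n in("scene","top"):
        S=shot(n);out.append(S)
        P,_=sel(S,(0,6),130,50,lo,hi)
        if len(P)<10: print(n,len(P));continue
        z=P[:,2];F=P[z<np.percentile(z,2)+.008]
        print(n,len(P),rect(P),"z",np.percentile(z,[1,10,50,99]).round(4),"low",rect(F),np.median(F[:,2]).round(4))
        A=np.c_[F[:,:2]-F[:,:2].mean(0),np.ones(len(F))]; print("  slope xy,z",np.linalg.lstsq(A,F[:,2],rcond=None)[0].round(4))
    return out
E
sed -i 's/^print("BIN")/if __name__!="__main__": raise SystemExit\nprint("BIN")/' fit.py
python3 - <<'E'
s=open('fit.py').read()
i=s.index("if __name__"); body=s[i:].split("\n",1)[1]
open('fit.py','w').write(s[:i]+"def main():\n"+"\n".join("    "+l for l in body.split("\n"))+"\nif __name__=='__main__': main()\n")
E
python3 - <<'E'
from sc import *
o=scoopfit((.5,-.22,.1),(.72,-.08,.45)); save(o[0][0],"pics/h.png",(130,120,330,320),3)
E
```

```text
[ 0.6535 -0.1492  0.3199] [-3.141  0.031  0.   ] [-0.3  0.6 -2.2] 9.4833
scene 1254 (array([ 614., -163.]), array([100.3, 118.1]), 88.3) z [0.194  0.1958 0.2002 0.3502] low (array([ 607.6, -148.3]), array([ 71.2, 104.3]), 88.2) 0.1975
  slope xy,z [ 0.0111 -0.0088  0.1975]
top 68 (array([ 609.5, -151.4]), array([108.6,  52.2]), 43.5) z [0.1912 0.193  0.1958 0.2366] low (array([ 588.8, -151.7]), array([59. , 59.2]), 87.4) 0.1956
  slope xy,z [0.0077 0.065  0.1955]
```

Emit:
{"method": "carry_out", "body": {"increments": [[[0,0,-0.04,0,0,0],[0,0,-0.08,0,0,0],[0,0,-0.12,0,0,0],[0,0,-0.15,0,0,0],[0,0,-0.175,0,0,0],[0,0,-0.2,0,0,0],[0,0,-0.22,0,0,0],[0,0,-0.235,0,0,0],[0,0,-0.243,0,0,0],[0,0,-0.248,0,0,0],[0,0,-0.248,0,0,0],[0,0,-0.248,0,0,0]]]}}

```text
time_s: 10.58
tool_pos: [0.654, -0.1502, 0.135]
eef_rot: [3.141, -0.032, 0.002]
contact_force: [-0.7, -1.1, -0.8]
opening: 0.339
gripper_force: 70.0
```

Emit:
{"method": "carry_out", "body": {"increments": [[[0,0,-0.001,0,0,0],[0,0,-0.002,0,0,0],[0,0,-0.003,0,0,0],[0,0,-0.0035,0,0,0],[0,0,-0.0035,0,0,0]]]}}

```text
time_s: 11.0
tool_pos: [0.6535, -0.1503, 0.1314]
eef_rot: [3.141, -0.033, 0.0]
contact_force: [0.2, -0.3, -2.0]
opening: 0.34
gripper_force: 70.0
```

```bash
python3 - <<'E'
from sc import *
o=scoopfit((.5,-.22,.0),(.72,-.08,.3)); save(np.hstack([o[0][0][200:340,150:300],o[1][0][110:250,240:390]]),"pics/i.png",None,2.6)
E
```

```text
[ 0.6535 -0.1503  0.1314] [ 3.141 -0.033  0.   ] [ 0.2 -0.3 -2. ] 11.0
scene 583 (array([ 612.2, -162.4]), array([102.3, 117.3]), 85.4) z [0.0036 0.0063 0.0098 0.219 ] low (array([ 601.3, -140. ]), array([51.1, 91.1]), 86.8) 0.0084
  slope xy,z [ 0.0052 -0.0023  0.0084]
top 79 (array([ 597.9, -178.7]), array([21.4, 58.6]), 75.2) z [0.0018 0.004  0.007  0.0341] low (array([ 596.9, -174.1]), array([18.8, 56.1]), 87.3) 0.0064
  slope xy,z [ 0.0095 -0.0321  0.0065]
```

View pics/i.png

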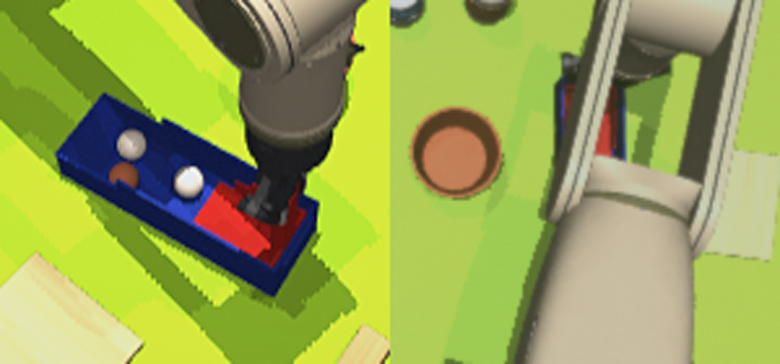

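The scoop sits in the bin in front of all three balls: white at (130,145) and (188,182), terracotta at (123,178). I lower it to contact.

Emit:
{"method": "carry_out", "body": {"increments": [[[0,0,-0.001,0,0,0],[0,0,-0.0015,0,0,0],[0,0,-0.0015,0,0,0],[0,0,-0.0015,0,0,0]]]}}

```text
time_s: 11.43
tool_pos: [0.6539, -0.1503, 0.1308]
eef_rot: [3.141, -0.033, 0.002]
contact_force: [0.7, 0.3, 3.4]
opening: 0.346
gripper_force: 70.5
```

Emit:
{"method": "carry_out", "body": {"increments": [[[-0.01,0.0003,0,0,0,0],[-0.02,0.0005,0,0,0,0],[-0.03,0.0008,0,0,0,0],[-0.04,0.0011,0,0,0,0],[-0.05,0.0014,0,0,0,0],[-0.06,0.0016,0,0,0,0],[-0.07,0.0019,0,0,0,0],[-0.08,0.0022,0,0,0,0],[-0.09,0.0024,0,0,0,0],[-0.1,0.0027,0,0,0,0],[-0.11,0.003,0,0,0,0],[-0.12,0.0032,0,0,0,0],[-0.127,0.0034,0,0,0,0],[-0.133,0.0036,0,0,0,0],[-0.133,0.0036,0,0,0,0],[-0.133,0.0036,0,0,0,0]]]}}

```text
time_s: 12.77
tool_pos: [0.5537, -0.1478, 0.1309]
eef_rot: [3.141, -0.033, 0.002]
contact_force: [4.3, -1.4, 6.3]
opening: 0.341
gripper_force: 70.8
```

```bash
python3 - <<'E'
from sc import *
o=scoopfit((.4,-.22,.0),(.72,-.08,.3)); save(o[0][0][220:330,150:290],"pics/j.png",None,4)
E
```

```text
[ 0.5537 -0.1478  0.1309] [ 3.141e+00 -3.300e-02  2.000e-03] [ 4.3 -1.4  6.3] 12.7667
scene 514 (array([ 516.3, -150.9]), array([ 95.9, 126.5]), 73.2) z [0.0041 0.0065 0.0316 0.1998] low (array([ 501.7, -137.4]), array([49.8, 89.3]), 88.6) 0.0079
  slope xy,z [-0.0004 -0.0021  0.0081]
top 68 (array([ 504.2, -149.8]), array([83.7, 62.5]), 68.6) z [0.0032 0.0043 0.0081 0.0499] low (array([ 507.9, -150.7]), array([97.5, 37.8]), 45.9) 0.007
  slope xy,z [-0.0099  0.0168  0.0065]
```

View pics/j.png

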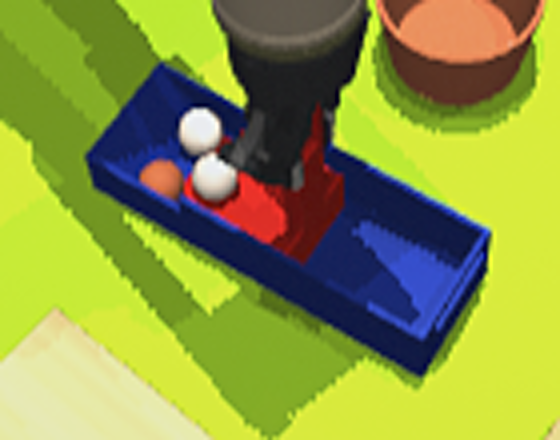

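The bin shows the near white ball (213,178) on the scoop floor, the other white (200,130) at the lip and the terracotta (160,180) against the panel. I continue slowly.

Emit:
{"method": "carry_out", "body": {"increments": [[[-0.004,0.0001,0,0,0,0],[-0.008,0.0002,0,0,0,0],[-0.012,0.0003,0,0,0,0],[-0.0145,0.0004,0,0,0,0],[-0.0145,0.0004,0,0,0,0],[-0.0145,0.0004,0,0,0,0]]]}}

```text
time_s: 13.37
tool_pos: [0.5435, -0.1475, 0.1311]
eef_rot: [3.141, -0.033, 0.004]
contact_force: [4.2, -1.1, 6.3]
opening: 0.337
gripper_force: 70.9
```

```bash
cat > balls.py <<'E'
from fit import hsv
from h import *
from scipy.optimize import least_squares
def balls(cams=("scene","top","wrist"),lo=(.38,-.2,.008),hi=(.68,-.1,.2),dump=None):
    s=r.observe();print(s["tool_pos"].round(4),s["eef_rot"].round(3),s["contact_force"].round(1),s["time_s"])
    for n in cams:
        S=shot(n)
        if dump: save(S[0],dump+n+".png")
        H=hsv(S[0]);Q=S[2]
        for nm,m in(("white",(H[...,1]<60)&(H[...,2]>120)),("terra",(H[...,0]>=5)&(H[...,0]<16)&(H[...,1]>90)&(H[...,2]>70))):
            m=m&np.all((Q>lo)&(Q<hi),-1)
            k,l,st,c=cv2.connectedComponentsWithStats(m.astype(np.uint8))
            for i in range(1,k):
                if st[i,4]>15:
                    X=Q[l==i]; o=least_squares(lambda p:np.linalg.norm(X-p,axis=1)-.016,X.mean(0)-[0,0,.012],loss="soft_l1",f_scale=.002).x
                    print("  ",n,nm,st[i,4],c[i].round(),o.round(4),"bin x,y",((o[0]-.543)-.027*(o[1]+.1474)).round(4),((o[1]+.1474)+.027*(o[0]-.543)).round(4))
E
python3 -c "
from balls import *
balls()"
```

```text
[ 0.5435 -0.1475  0.1311] [ 3.141 -0.033  0.004] [ 4.2 -1.1  6.3] 13.3667
   scene white 172 [199. 256.] [ 0.4615 -0.1363  0.0339] bin x,y -0.0818 0.0089
   scene terra 67 [190. 264.] [ 0.4455 -0.1698  0.0247] bin x,y -0.0969 -0.025
   top terra 47 [324. 203.] [ 0.4452 -0.1693  0.0227] bin x,y -0.0972 -0.0245
   wrist white 34 [228.  19.] [ 0.6606 -0.132   0.0532] bin x,y 0.1172 0.0186
   wrist white 422 [251. 279.] [ 0.4614 -0.1449  0.0244] bin x,y -0.0817 0.0003
   wrist terra 199 [270. 285.] [ 0.4587 -0.15    0.0417] bin x,y -0.0842 -0.0049
```

Emit:
{"method": "carry_out", "body": {"increments": [[[-0.0013,0,0,0,0,0],[0.0007,0,0.0007,0.0024,0.0873,0],[0.0025,0,0.0015,0.0047,0.1745,0],[0.0041,0,0.0009,0.007,0.262,0],[0.0056,0,0.0004,0.0094,0.349,0],[0.0065,0,-0.0008,0.0118,0.436,0],[0.0073,0,-0.002,0.0141,0.524,0],[0.0079,0,-0.0037,0.0165,0.611,0],[0.0084,0,-0.0056,0.0188,0.698,0],[0.0084,0,-0.008,0.0212,0.785,0],[0.0081,0,-0.0105,0.0236,0.873,0],[0.0081,0,-0.0105,0.0236,0.873,0],[0.0081,0,-0.0105,0.0236,0.873,0]]]}}

```text
time_s: 14.6
tool_pos: [0.5482, -0.147, 0.1214]
eef_rot: [-3.058, 0.031, 0.683]
contact_force: [-0.4, 0.3, 2.7]
opening: 0.34
gripper_force: 70.4
```

```bash
python3 -c "
from balls import *
balls()"
```

```text
[ 0.5482 -0.147   0.1214] [-3.058  0.031  0.683] [-0.4  0.3  2.7] 14.6
   scene white 171 [202. 256.] [ 0.4698 -0.1361  0.0484] bin x,y -0.0735 0.0094
   scene terra 87 [195. 261.] [ 0.4599 -0.1618  0.0447] bin x,y -0.0827 -0.0166
   wrist white 16 [229. 234.] [ 0.4835 -0.1146  0.0504] bin x,y -0.0604 0.0312
   wrist terra 96 [285. 231.] [ 0.4873 -0.1728  0.0522] bin x,y -0.055 -0.0269
   wrist terra 22 [248. 295.] [ 0.5784 -0.1448  0.1405] bin x,y 0.0353 0.0036
```

Emit:
{"method": "carry_out", "body": {"increments": [[[0,0,0.005,0,0,0],[0.004,0,0.015,0,0,0],[0.008,0,0.03,0,0,0],[0.01,0,0.05,0,0,0],[0.01,0,0.075,0,0,0],[0.01,0,0.1,0,0,0],[0.01,0,0.125,0,0,0],[0.01,0,0.15,0,0,0],[0.01,0,0.175,0,0,0],[0.01,0,0.2,0,0,0],[0.01,0,0.22,0,0,0],[0.01,0,0.235,0,0,0],[0.01,0,0.24,0,0,0],[0.01,0,0.24,0,0,0]]]}}

```text
time_s: 15.92
tool_pos: [0.557, -0.1473, 0.3039]
eef_rot: [-3.061, 0.032, 0.675]
contact_force: [1.0, 0.1, -1.5]
opening: 0.339
gripper_force: 69.9
```

```bash
python3 -c "
from balls import *
balls(hi=(.68,-.08,.4),lo=(.36,-.22,.005),cams=('scene','top'),dump='pics/k_')
import cv2;a=cv2.imread('pics/k_scene.png');cv2.imwrite('pics/k.png',cv2.resize(a[130:330,130:330],None,fx=2.9,fy=2.9,interpolation=2))"
```

```text
[ 0.557  -0.1473  0.3039] [-3.061  0.032  0.675] [ 1.   0.1 -1.5] 15.9167
   scene white 219 [199. 222.] [ 0.4825 -0.141   0.2387] bin x,y -0.0607 0.0048
   scene terra 99 [191. 227.] [ 0.4696 -0.1615  0.2265] bin x,y -0.073 -0.0161
```

View pics/k.png

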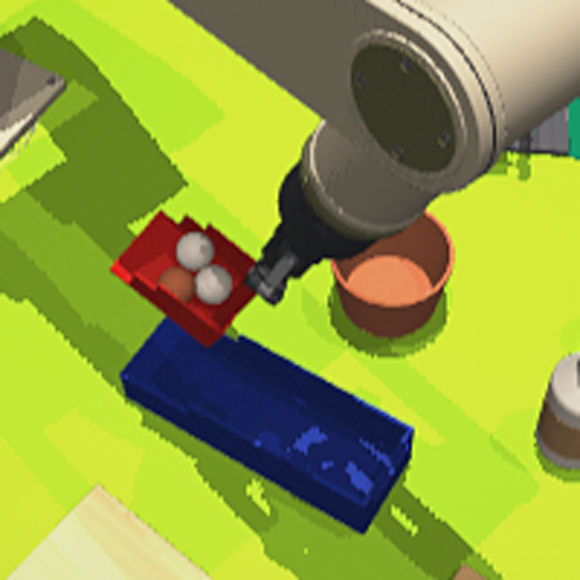

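The picture shows all three balls in the scoop (195,250), (212,283) and (178,283), and the bin empty. I carry it to the pot.

Emit:
{"method": "carry_out", "body": {"increments": [[[0.006,0.007,0,0,0,0],[0.017,0.022,0,0,0,0],[0.035,0.044,0,0,0,0],[0.054,0.068,0,0,0,0],[0.073,0.092,0,0,0,0],[0.095,0.119,0,0,0,0],[0.116,0.146,0,0,0,0],[0.135,0.17,0,0,0,0],[0.154,0.194,0,0,0,0],[0.172,0.216,0,0,0,0],[0.184,0.233,0,0,0,0],[0.193,0.243,0,0,0,0],[0.193,0.243,-0.01,-0.003,-0.1,0],[0.193,0.243,-0.022,-0.006,-0.22,0],[0.193,0.243,-0.035,-0.01,-0.34,0],[0.193,0.243,-0.048,-0.013,-0.46,0],[0.193,0.243,-0.06,-0.016,-0.58,0],[0.193,0.243,-0.0728,-0.019,-0.698,0],[0.193,0.243,-0.0728,-0.019,-0.698,0],[0.193,0.243,-0.0728,-0.019,-0.698,0]]]}}

```text
time_s: 17.68
tool_pos: [0.6995, 0.0362, 0.2463]
eef_rot: [-3.136, 0.031, 0.146]
contact_force: [-0.2, -1.0, -2.1]
opening: 0.34
gripper_force: 69.9
```

```bash
python3 -c "
from balls import *
balls(hi=(.75,.12,.4),lo=(.5,-.05,.1),cams=('scene','top'))
from sc import *
scoopfit((.5,-.05,.1),(.75,.12,.3))"
```

```text
[0.6995 0.0362 0.2463] [-3.136  0.031  0.146] [-0.2 -1.  -2.1] 17.6833
   scene white 92 [290. 209.] [0.6335 0.0554 0.1453] bin x,y 0.0851 0.2053
   scene white 91 [299. 218.] [0.6652 0.0466 0.1427] bin x,y 0.1169 0.1973
   scene terra 69 [288. 220.] [0.6451 0.0217 0.1443] bin x,y 0.0976 0.1719
   top white 52 [262. 136.] [0.6683 0.0451 0.1424] bin x,y 0.1202 0.1959
   top terra 24 [266. 118.] [0.6975 0.0356 0.2363] bin x,y 0.1495 0.1871
   top terra 38 [257. 132.] [0.6828 0.0616 0.1388] bin x,y 0.1342 0.2128
   top terra 61 [272. 138.] [0.6611 0.0161 0.1475] bin x,y 0.1137 0.1667
[0.7018 0.0357 0.2485] [-3.137  0.032  0.138] [ 0.  -0.4 -3.1] 17.7833
scene 676 (array([650.8,  35.7]), array([ 75. , 114.8]), 88.3) z [0.1267 0.1313 0.1447 0.2301] low (array([642.8,  35.1]), array([71.1, 99.1]), 87.0) 0.1327
  slope xy,z [-0.0639 -0.0161  0.1323]
top 90 (array([681.9,  33.6]), array([61. , 49.1]), 88.4) z [0.1224 0.1231 0.1262 0.2527] low (array([676.9,  33.8]), array([61. , 39.1]), 88.4) 0.1257
  slope xy,z [-0.0675  0.0052  0.1258]
```

Emit:
{"method": "carry_out", "body": {"increments": [[[-0.011,0,0.004,-0.003,-0.12,0],[-0.022,0,0.008,-0.006,-0.24,0],[-0.033,0,0.012,-0.01,-0.36,0],[-0.043,0,0.016,-0.013,-0.48,0],[-0.052,0,0.016,-0.016,-0.58,0],[-0.0575,0,0.016,-0.018,-0.64,0],[-0.0624,0,0.0161,-0.019,-0.698,0],[-0.0624,0,0.0161,-0.019,-0.698,0],[-0.0624,0,0.0161,-0.019,-0.698,0],[-0.0624,0,0.0161,-0.019,-0.698,0],[-0.0624,0,0.0161,-0.019,-0.698,0],[-0.069,0,0.017,-0.021,-0.76,0],[-0.076,0,0.018,-0.023,-0.83,0],[-0.083,0,0.019,-0.025,-0.9,0],[-0.0907,0,0.0203,-0.027,-0.977,0],[-0.0907,0,0.0203,-0.027,-0.977,0],[-0.0907,0,0.0203,-0.027,-0.977,0],[-0.0907,0,0.0203,-0.027,-0.977,0]]]}}

```text
time_s: 19.38
tool_pos: [0.6337, 0.0349, 0.2633]
eef_rot: [3.072, -0.032, 0.624]
contact_force: [0.2, 0.2, -1.2]
opening: 0.335
gripper_force: 70.1
```

```bash
python3 -c "
from balls import *
balls(hi=(.75,.12,.2),lo=(.48,-.05,.005),cams=('scene','top'))
from sc import *
scoopfit((.5,-.05,.1),(.75,.12,.3))"
```

```text
[0.6337 0.0349 0.2633] [ 3.072 -0.032  0.624] [ 0.2  0.2 -1.2] 19.3833
   scene white 62 [265. 220.] [0.5589 0.0657 0.0236] bin x,y 0.0102 0.2135
   scene terra 1097 [261. 222.] [0.5519 0.0465 0.0474] bin x,y 0.0037 0.1941
   top terra 82 [266. 132.] [0.6728 0.0364 0.1698] bin x,y 0.1248 0.1873
[0.6339 0.035  0.2633] [ 3.072 -0.032  0.624] [-0.5 -0.1 -1.8] 19.4833
scene 1021 (array([640.3,  33.4]), array([74.3, 97.8]), 87.5) z [0.1121 0.1209 0.1694 0.2913] low (array([604.1,  35.4]), array([25.1, 72. ]), 1.1) 0.1156
  slope xy,z [ 0.3963 -0.0234  0.1157]
top 32 (array([670.5,  34.7]), array([32., 60.]), 26.1) z [0.1401 0.1424 0.185  0.2505] low (array([669.2,  60. ]), array([ 4.6, 11.9]), 50.9) 0.1424
  slope xy,z [0.3902 0.2923 0.143 ]
```

Emit:
{"method": "carry_out", "body": {"increments": [[[-0.015,0,0.0025,-0.004,-0.14,0],[-0.03,0,0.005,-0.008,-0.28,0],[-0.0441,0,0.0068,-0.012,-0.419,0],[-0.0441,0,0.0068,-0.012,-0.419,0],[-0.0441,0,0.0068,-0.012,-0.419,0],[-0.0441,0,0.0068,-0.012,-0.419,0],[-0.0441,0,0.04,-0.012,-0.419,0],[-0.0441,0,0.08,-0.012,-0.419,0],[-0.03,0,0.107,-0.006,-0.22,0],[-0.015,0,0.107,0,0,0],[0,0,0.107,0.006,0.2,0],[0,0,0.107,0.011,0.4,0],[0,0,0.107,0.017,0.6,0],[0,0,0.107,0.022,0.803,0],[0,0,0.107,0.022,0.803,0],[0,0,0.107,0.022,0.803,0]]]}}

```text
time_s: 20.92
tool_pos: [0.6356, 0.0348, 0.3406]
eef_rot: [3.141, -0.033, -0.003]
contact_force: [-0.6, -0.5, -1.3]
opening: 0.343
gripper_force: 70.0
```

```bash
python3 -c "
from sc import *
o=scoopfit((.5,-.05,.1),(.75,.12,.5))
s=r.observe();print((R.from_rotvec(s['eef_rot']).as_matrix()).round(3))
for S in o: 
  P,_=sel(S,(0,179),-1,-1,(.4,-.45,.004),(.6,-.26,.03)); print(len(P),rect(P),np.median(P[:,2]))
"
```

```text
[0.6356 0.0348 0.3406] [ 3.141e+00 -3.300e-02 -3.000e-03] [-0.6 -0.5 -1.3] 20.9167
scene 1152 (array([595.2,  35.6]), array([ 76.7, 114.7]), 89.5) z [0.215  0.2171 0.2301 0.3531] low (array([589.7,  36. ]), array([ 75.4, 103.9]), 88.4) 0.2185
  slope xy,z [ 0.0077 -0.0162  0.2185]
top 666 (array([588.4,  35.9]), array([69.7, 99.9]), 88.8) z [0.2131 0.2151 0.2181 0.2341] low (array([588.5,  36.3]), array([68.5, 99.9]), 88.5) 0.2178
  slope xy,z [-0.0023  0.0005  0.2177]
[[ 1.    -0.021  0.003]
 [-0.021 -1.    -0.   ]
 [ 0.003  0.    -1.   ]]
3311 (array([ 500.6, -355.2]), array([189.5, 198.7]), 89.6) 0.011043671629816787
1492 (array([ 499.5, -354.8]), array([188.4, 197.9]), 89.9) 0.009661273244228163
```

Emit:
{"method": "carry_out", "body": {"increments": [[[-0.123,-0.526,0,0,0,0],[-0.123,-0.526,0,0,0,-0.05],[-0.123,-0.526,0,0,0,-0.1],[-0.123,-0.526,0,0,0,-0.15],[-0.123,-0.526,0,0,0,-0.2],[-0.123,-0.526,0,0,0,-0.244],[-0.123,-0.526,0,0,0,-0.244],[-0.123,-0.526,0,0,0,-0.244],[-0.123,-0.526,0,0,0,-0.244],[-0.123,-0.526,0,0,0,-0.244],[-0.123,-0.526,0,0,0,-0.244],[-0.123,-0.526,0,0,0,-0.244],[-0.123,-0.526,-0.05,0,0,-0.244],[-0.123,-0.526,-0.1,0,0,-0.244],[-0.123,-0.526,-0.15,0,0,-0.244],[-0.123,-0.526,-0.19,0,0,-0.244],[-0.123,-0.526,-0.22,0,0,-0.244],[-0.123,-0.526,-0.24,0,0,-0.244],[-0.123,-0.526,-0.25,0,0,-0.244],[-0.123,-0.526,-0.25,0,0,-0.244]]]}}

```text
time_s: 22.68
tool_pos: [0.5407, -0.3576, 0.155]
eef_rot: [-3.133, 0.222, 0.001]
contact_force: [-0.8, 0.2, -1.1]
opening: 0.342
gripper_force: 70.5
```

```bash
python3 -c "
from sc import *
o=scoopfit((.36,-.5,.018),(.65,-.22,.3))
for S in o: 
  P,_=sel(S,(12,30),20,120,(.38,-.47,.004),(.62,-.24,.018)); k=hsv=None; print('board',len(P),rect(P),np.median(P[:,2]))
from balls import *
balls(hi=(.66,.12,.07),lo=(.48,-.05,.005),cams=('scene','top'))
"
```

```text
[ 0.5407 -0.3576  0.155 ] [-3.133e+00  2.220e-01  1.000e-03] [-0.8  0.2 -1.1] 22.6833
scene 702 (array([ 513.6, -352.9]), array([ 83.8, 128.8]), 66.8) z [0.0289 0.0322 0.0691 0.2581] low (array([ 497. , -347.8]), array([ 63.8, 104.7]), 81.6) 0.0326
  slope xy,z [ 0.0265 -0.0042  0.0326]
top 346 (array([ 491.6, -340.3]), array([70.8, 93.6]), 54.8) z [0.0266 0.0291 0.0329 0.073 ] low (array([ 491.8, -354. ]), array([60.9, 98.1]), 71.9) 0.0319
  slope xy,z [0.0133 0.013  0.0316]
board 1249 (array([ 495.5, -350.6]), array([130. , 151.8]), 81.3) 0.011196895739057133
board 372 (array([ 496.6, -350.4]), array([129.1, 148. ]), 81.1) 0.009835776586541445
[ 0.5418 -0.3591  0.1579] [ 3.132 -0.222  0.004] [ 0.1  0.3 -1.6] 22.7833
   scene white 84 [266. 220.] [0.5604 0.066  0.0238] bin x,y 0.0117 0.2139
   scene white 22 [258. 231.] [0.5586 0.0204 0.0226] bin x,y 0.011 0.1682
   scene terra 722 [265. 218.] [0.5545 0.0686 0.0317] bin x,y 0.0057 0.2163
   scene terra 227 [263. 239.] [ 0.5876 -0.0028  0.0429] bin x,y 0.0407 0.1458
   top white 52 [258. 172.] [0.5604 0.0643 0.0211] bin x,y 0.0116 0.2122
   top white 54 [272. 172.] [0.5601 0.0103 0.0214] bin x,y 0.0129 0.1582
   top terra 342 [265. 170.] [0.5726 0.0356 0.0183] bin x,y 0.0247 0.1838
```

Emit:
{"method": "carry_out", "body": {"increments": [[[0,0,-0.008,0,0,0],[0,0,-0.014,0,0,0],[0,0,-0.019,0,0,0],[0,0,-0.022,0,0,0],[0,0,-0.0235,0,0,0],[0,0,-0.0245,0,0,0],[0,0,-0.0255,0,0,0],[0,0,-0.0255,0,0,0],[0,0,-0.0255,0,0,0]]]}}

```text
time_s: 23.63
tool_pos: [0.541, -0.3595, 0.1368]
eef_rot: [3.133, -0.224, -0.001]
contact_force: [-0.3, 1.0, -0.8]
opening: 0.339
gripper_force: 70.6
```

Emit:
{"method": "carry_out", "body": {"increments": [[[0,0,-0.001,0,0,0],[0,0,-0.0015,0,0,0],[0,0,-0.0015,0,0,0],[0,0,-0.0015,0,0,0]]]}}

```text
time_s: 23.97
tool_pos: [0.5412, -0.3597, 0.1367]
eef_rot: [3.133, -0.224, 0.001]
contact_force: [-2.6, 2.8, 6.9]
opening: 0.34
gripper_force: 71.6
```

Emit:
{"method": "carry_out", "body": {"increments": [[[0,0,0.001,0,0,0],[0,0,0.001,0,0,0],[0,0,0.001,0,0,0]]], "force": 20}}

```text
time_s: 24.22
tool_pos: [0.5412, -0.3597, 0.1367]
eef_rot: [3.133, -0.224, 0.0]
contact_force: [-0.6, 0.9, 4.6]
opening: 0.339
gripper_force: 71.2
```

Emit:
{"method": "carry_out", "body": {"increments": [[[0,0,0,0,0,0],[0,0,0,0,0,0],[0,0,0,0,0,0],[0,0,0,0,0,0],[0,0,0,0,0,0],[0,0,0,0,0,0],[0,0,0,0,0,0],[0,0,0,0,0,0]]], "fingers": -1}}

```text
time_s: 24.88
tool_pos: [0.5409, -0.3595, 0.1361]
eef_rot: [3.133, -0.224, -0.001]
contact_force: [-0.2, 0.9, -0.8]
opening: 0.997
gripper_force: 0.0
```

Emit:
{"method": "carry_out", "body": {"increments": [[[0,0,0.01,0,0,0],[0,0,0.03,0,0,0],[0,0,0.06,0,0,0],[0,0,0.1,0,0,0],[0,0,0.15,0,0,0],[0,0,0.2,0,0,0],[0,0,0.25,0,0,0],[0,0,0.3,0,0,0],[-0.2,-0.15,0.3,0,0,0],[-0.2,-0.15,0.3,0,0,0],[-0.2,-0.15,0.3,0,0,0],[-0.2,-0.15,0.3,0,0,0],[-0.2,-0.15,0.3,0,0,0],[-0.2,-0.15,0.3,0,0,0],[-0.2,-0.15,0.3,0,0,0]]]}}

```text
time_s: 26.13
tool_pos: [0.3899, -0.4727, 0.3619]
eef_rot: [3.133, -0.228, 0.0]
contact_force: [0.1, 0.2, 1.1]
opening: 0.995
gripper_force: 0.0
```

```bash
python3 -c "
from sc import *
o=scoopfit((.36,-.5,.014),(.65,-.22,.3))
for S in o:
  H=cv2.cvtColor(S[0],cv2.COLOR_RGB2HSV); Q=S[2]
  # bump of terracotta inside pot (not white) between floor and rim
  m=np.hypot(Q[...,0]-.5685,Q[...,1]-.038)<.045; m&=(Q[...,2]>.014)&(Q[...,2]<.06)&(H[...,1]>80)
  k,l,st,c=cv2.connectedComponentsWithStats(m.astype(np.uint8))
  print([(st[i,4],Q[l==i].mean(0).round(3),Q[l==i][:,2].max().round(3)) for i in range(1,k) if st[i,4]>8])
  P,_=sel(S,(2,14),80,40,(.48,-.05,.075),(.66,.12,.1))
  print('pot',least_squares(lambda p:np.hypot(P[:,0]-p[0],P[:,1]-p[1])-.0595,(.568,.038),loss='soft_l1',f_scale=.002).x.round(4)) if 0 else print(rect(P))
for n in ('scene','top'):
  for t in ['paddle','glaze_jar','slip_bottle','guide','ball2','ball1']:
    for x in viewer.cut_out(n,t)[:3]: 
      S=o[0] if n=='scene' else o[1]; print(n,t,round(x['p'],2),np.array(x['box']).astype(int),np.nanmedian(S[2][x['mask']],0).round(3))
"
```

```text
[ 0.3899 -0.4727  0.3619] [ 3.133 -0.228  0.   ] [0.1 0.2 1.1] 26.1333
scene 956 (array([ 497.3, -354.1]), array([ 71.4, 105.9]), 82.0) z [0.0141 0.0148 0.0458 0.1851] low (array([ 497.3, -352.3]), array([ 68.7, 105.1]), 82.5) 0.0156
  slope xy,z [0.0096 0.0046 0.0159]
top 161 (array([ 496.9, -352.4]), array([67.7, 98.8]), 81.1) z [0.014  0.0143 0.0161 0.186 ] low (array([ 492.6, -357.9]), array([60.2, 89.3]), 75.4) 0.0153
  slope xy,z [0.0032 0.0063 0.0156]
[(np.int32(21), array([0.588, 0.027, 0.036]), np.float64(0.041))]
(array([568.4,  39.8]), array([116.9, 124.6]), 29.9)
[(np.int32(55), array([0.592, 0.024, 0.032]), np.float64(0.04))]
(array([568.4,  39. ]), array([118.2, 114. ]), 41.9)
scene paddle 0.81 [293 133 303 177] [0.571 0.255 0.141]
scene glaze_jar 0.66 [329 225 358 258] [0.798 0.095 0.082]
scene slip_bottle 0.55 [314 245 345 292] [ 0.796 -0.033  0.115]
scene guide 0.97 [252 326 300 384] [ 0.769 -0.268  0.023]
scene ball2 0.51 [260 217 271 229] [0.564 0.059 0.033]
scene ball1 0.51 [260 217 271 229] [0.564 0.059 0.033]
top paddle 0.72 [140 145 209 195] [0.554 0.345 0.013]
top paddle 0.64 [189 161 206 176] [0.563 0.263 0.139]
top glaze_jar 0.7 [233  98 254 122] [0.781 0.109 0.082]
top glaze_jar 0.6 [303 140 331 215] [ 0.546 -0.153  0.006]
top slip_bottle 0.9 [265  92 287 115] [ 0.778 -0.01   0.119]
top guide 0.74 [321 107 374 123] [ 0.765 -0.273  0.021]
top ball2 0.64 [302 136 331 212] [ 0.544 -0.154  0.006]
top ball2 0.57 [253 167 261 179] [0.56  0.063 0.035]
top ball1 0.64 [302 136 331 212] [ 0.544 -0.154  0.006]
top ball1 0.57 [253 167 261 179] [0.56  0.063 0.035]
```

All three balls are in the pot, two white and the terracotta as a bump about 0.04 m high. The scoop stands centred and upright on the board, and nothing else has moved, so I hand in.

```bash
python3 -c "
from station import r
print(r.hand_in())"
```

```text
the job is handed in; nothing more can be done
None
```

The job is handed in at about 26 s of the 72 s allowed (no verdict was returned): all three balls were scooped at once and are in the pot, the scoop stands upright on the board, and the paddle, pot, jar, bottle and guide bar are where they were.

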